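# Take a slide staining set apart

### The job

Take the closed slide staining set apart: lift off its cover and set it down flat on the bench (the thin card mat counts as bench) with its handle up, then lift the slide rack out of the dish and stand it flat in the drip tray. Keep the rack upright, put both parts down gently instead of dropping them, and leave the dish standing where it is and the other things on the bench undisturbed.

Things in the scene. Friction and masses are not known exactly. Their poses are not given: they have to be found in the camera images.
- dish: Grey open rectangular staining dish, loose, 0.8 kg. Outside 74 (x) x 104 (y) x 60 mm high, walls and floor 4 mm; round the outside a ledge 6 mm wide, its top 48 mm above the underside, on which the cover stands. Origin: centre of the underside; z up, y along the long side.
- cover: White deep cover (upside-down box, no catch), 85 (x) x 115 (y) x 48 mm, 0.18 kg. Black bridge handle on top: bar 64 mm along x, 12 wide (y), 9 thick, its centre 74 mm above the cover's lower edge, 21 mm clear below. Starts on the dish's ledge, aligned with the dish, 2.5 mm play; lift straight up 45 mm to clear the rack's handle. Origin: centre of lower edge; z up.
- rack: Steel rack of upright slides (48 mm high), 0.16 kg, in the dish under the cover. Foot 56 (x) x 88 (y) mm; arched handle over its middle: bar 56 mm along x, 10 wide (y), 8 thick, centre 82 mm above the underside, above the dish's rim. Starts on the dish's floor, aligned, 4 to 5 mm play; lift straight up 60 mm to clear the rim. Origin: centre of underside; z up.
- drip_tray: Shallow open steel tray, fixed to the bench. Outside 106 (x) x 136 (y) x 16 mm high, walls and floor 4 mm, so the floor inside is 98 x 128 mm and 4 mm above the bench. Origin: centre of the underside; z up, y along the long side.
- tape: Bystander: roll of brown tape lying flat, 51 mm across, 19 mm high, loose. Origin: centre of the underside.
- small_bottle: Bystander: small white bottle with orange cap, 32 mm across, 59 mm high, loose. Origin: centre of the underside.
- slide_box: Bystander: dark closed case, 32 (x) x 90 (y) x 18 mm, loose, at the right end. Origin: centre of the underside. (Between dish and tray the front of the bench, x 0.40 to 0.51 m, y -0.06 to 0.13 m, is always clear but for a flat card mat 2.5 mm thick, on which the cover may lie.)

How it is judged:
By the outcome, as a careful person would: the job done as asked, in the order asked, and still so for the second after the job is handed in, with the robot touching nothing.
It also fails if it takes over 64 s, if anything falls off the work surface, if the arm or the gripper's body presses on something with over 40 N, if the wrist force passes 120 N, or if a joint passes its speed limit or range.

### The arm

A 6-joint arm with a two-finger parallel gripper is mounted at the origin on a cart in front of the work surface, level with it; the furniture and walls round the work are solid. World frame = base frame: x ahead of the robot, y to its left, z up, the work surface at z = 0. Lengths are in m, angles in rad, forces in N, time in s.
With the tool pointing down it reaches from about 0.4 to 0.825 m from the base axis. Payload 7 kg.
Tool frame: the origin (TCP) lies midway between the tips of the shut fingers; the grasp point (between the pads) lies behind it (robot.grip_point_offset is the z of the grasp point in the tool frame, in m); z points along the fingers, y is the line along which they close (so a half turn about z gives the same grasp; the last joint's range is limited). The gripper opens to 88 mm and grips with 3 to 60 N. Pads are 19 mm wide; open, the fingers measure 130 mm over their backs; the gripper's body (78 mm by 193 mm) begins 47 mm behind the grasp point.
Start: joints at [1.611, 0.359, 0.012, 0, -1.224, -0.288], TCP at [0.166, 0.654, 0.227] pointing down, gripper open.
Joint ranges: [-3.07, 3.07], [-1.43, 2.12], [-1.02, 1.25], [-3.03, 1.67], [-3.05, -0], [-3.03, 3.03]. Speed limits (rad/s): [2.39, 2.39, 3.01, 3.14, 3.14, 3.14].

### API

Orientations are given as a rotation vector (axis times angle).
In Python, from bench import robot, vision gives the robot as it stands. The module is installed in compiled form; this text tells all that it offers.
- The arm moves only by the tool drive_tool, never from a script. Its arguments are lists of equal length, an entry for each row: "slide": the shift along the tool's x, y, z each as a share of 0.06 m, from -1 to 1, a list of three; "dr": the turn, a rotation vector about the tool's x, y, z each as a share of 0.1 rad, from -1 to 1, a list of three; "grip": the finger opening in mm, from 0 to 87.6. A call has 1 to 20 rows; each row shifts and turns the commanded pose from where the row before left it, along the tool's axes as they then stand; what a row does not reach is not made up. A row lasts 1/8 s, in which the tool goes at most 62.5 mm and 10.7 degrees, less where a joint would pass 70% of its speed; a pose out of reach is approached as far as the arm can. A call with a number of a shift or a turn outside -1 to 1 is refused whole. A call with a gripper value outside its range is refused whole. The fingers move at their own pace and stop on an object; "grip_force" is the grip in N (left out, the last holds). Time passes only in rows, so rows that do not move let the fingers close. It gives the time, the measured TCP pose, the force, the opening and the grip force at its end, in the units of the state.
- robot.state(): the state, without advancing time (a new reading comes with each control period).
- vision.snapshot(name): name is "side" or "top" or "wrist"; returns a dict with "frame" (384x512x3 uint8, blue, green, red), "range_z" (384x512 float32, m along the optical axis (not along the pixel's ray), 0 where there is no reading), "fovy" (degrees; the focal length in pixels is half the picture's height over the tangent of half this angle, whatever the lens; pixels are square), "cx", "cy" (the principal point, pixels), "camera_from_world" (4x4, takes a point from world to camera coordinates); the wrist camera has in their place "hand_eye" (4x4, takes a point from camera to tool coordinates, whose origin is the TCP and whose axes are the flange's). Camera axes: x right, y down, z forward; pixel columns grow to the right and rows downward; lengths in m; the calibration is good to about 2 mm. A picture is of the moment at which its call begins: read the wrist's pose just before it.
- robot.hand_in(): hands the job in; it is judged then, once.
The state is a dict: "time_s": time; "qpos": joint angles; "dq": joint speeds; "tau": joint torques, N m; "eef_pos": TCP position; "tcp_rot": TCP orientation; "contact_force": force on the tool from outside, world axes, zero at the start; "torque": the same for the moment, N m; "finger_gap": finger opening in m; "finger_force": force on a finger pad.
Only numpy, scipy, OpenCV 4.12 (cv2) and the standard library are available. Lean on these libraries where they do the work, as an engineer would, in place of code of your own. Each camera call takes 0.05 s, during which the arm holds its last target. There are 200 camera calls.

## Working session

There is one attempt and no reset: what is moved stays moved. The work goes in short steps, Python scripts to look and compute and a tool call to move; the robot and the scene stay as the last step left them, time stands still between calls to the robot, and variables do not carry over. Pictures are saved under pics/ and viewed, at most 10 in all, crops included, and the job is handed in when it is done.

Besides the shell and the picture viewer there is one more tool, called after "Call:" as name(argument=value, ...) on one line, values as JSON. drive_tool: Moves the arm, as the interface text tells. Shift numbers are shares of 0.06 m and turn numbers shares of 0.1 rad, none past 1 either way. Its arguments: {"type":"object","properties":{"slide":{"type":"array","items":{"type":"array","items":{"type":"number","minimum":-1,"maximum":1}}},"dr":{"type":"array","items":{"type":"array","items":{"type":"number","minimum":-1,"maximum":1}}},"grip":{"type":"array","items":{"type":"number"}},"grip_force":{"type":"number"}},"required":["slide","dr","grip"]}

```bash
mkdir -p pics
cat > h.py <<'E'
import numpy as np, cv2
from bench import robot, vision
from scipy.spatial.transform import Rotation as R
def cloud(s, st=None):
    H,W=s["range_z"].shape; f=H/2/np.tan(np.radians(s["fovy"])/2)
    v,u=np.mgrid[:H,:W]; z=s["range_z"]
    P=np.stack([(u-s["cx"])*z/f,(v-s["cy"])*z/f,z,np.ones_like(z)],-1)
    if "hand_eye" in s:
        T=np.eye(4);T[:3,:3]=R.from_rotvec(st["tcp_rot"]).as_matrix();T[:3,3]=st["eef_pos"]
        M=T@s["hand_eye"]
    else: M=np.linalg.inv(s["camera_from_world"])
    p=(P@M.T)[...,:3]; p[z==0]=np.nan; return p
E
python3 - <<'E'
from h import *
st=robot.state(); print(st, robot.grip_point_offset)
print(R.from_rotvec(st["tcp_rot"]).as_matrix().round(3))
for n in("top","side"):
    s=vision.snapshot(n); cv2.imwrite(f"pics/{n}0.png",s["frame"]); np.save(n+"0.npy",cloud(s)); np.save(n+"0f.npy",s["frame"])
    print(n,s["fovy"],s["cx"],s["cy"],np.linalg.inv(s["camera_from_world"]).round(3))
E
```

```text
{'time_s': 0.0, 'qpos': array([ 1.61108852e+00,  3.59386820e-01,  1.10242986e-02, -3.63720700e-04,
       -1.22409933e+00, -2.88105577e-01]), 'dq': array([-0.00041617,  0.00014407, -0.00198811,  0.00100494, -0.00035307,
        0.00028125]), 'tau': array([ 1.57304448e-04, -5.82718956e+01,  2.93048841e+01,  6.99746355e+00,
        6.73916191e-03, -1.53012897e-04]), 'eef_pos': array([0.1654659 , 0.65387825, 0.22560525]), 'tcp_rot': array([ 3.11579723e+00, -3.88252072e-01, -1.02246571e-04]), 'contact_force': array([0.0145358 , 0.09041834, 0.34439754]), 'torque': array([-0.00829219,  0.05890906, -0.03798741]), 'finger_force': 0.0, 'finger_gap': 0.08792226958661205} -0.0188
[[ 0.969 -0.245 -0.   ]
 [-0.245 -0.969 -0.002]
 [ 0.     0.002 -1.   ]]
top 52.257188594677366 252.18956306207343 188.1467191451286 [[-0.009 -0.993  0.115  0.386]
 [-1.     0.01   0.008  0.018]
 [-0.009 -0.115 -0.993  1.149]
 [ 0.     0.     0.     1.   ]]
side 57.75632625908905 254.3874689538371 192.5909147176729 [[ 1.     0.008 -0.011  0.515]
 [ 0.014 -0.644  0.765 -0.752]
 [-0.001 -0.765 -0.644  0.716]
 [ 0.     0.     0.     1.   ]]
```

View pics/top0.png

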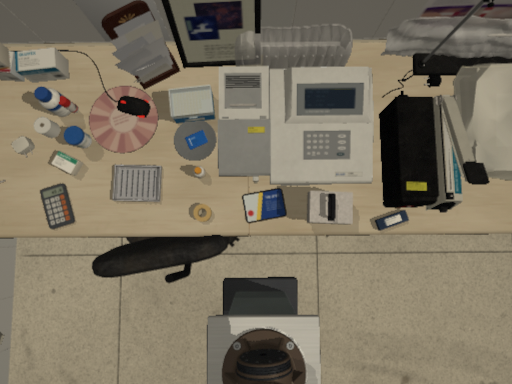

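View pics/side0.png

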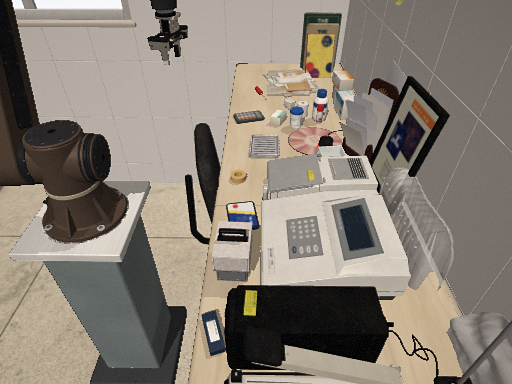

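The top view shows the cover with its black handle at about (331,207), the tray at (137,183), the mat at (265,205), the tape at (202,212), the small bottle at (198,171) and the slide box at (390,219). The side view agrees: the cover's handle bar is at (233,235) and the tray at (265,147).

Run:
```python
from h import *
for n in("top","side"):
    p=np.load(n+"0.npy");f=np.load(n+"0f.npy").astype(int)
    x,y,z=np.moveaxis(p,-1,0)
    print(n)
    def rect(m,l):
        q=p[m]
        if len(q)<5: print(l,len(q));return
        (c,s,a)=cv2.minAreaRect((q[:,:2]*1000).astype(np.float32)); print(l,len(q),"c",np.round(c,1),"s",np.round(s,1),"a",round(a,1),"z",np.round(np.percentile(q[:,2],[5,50,95])*1000,1),"med",np.round(np.median(q[:,:2],0)*1000,1))
    reg=(x>.36)&(x<.56)&(y>-.33)&(y<-.10)
    big=lambda m: (lambda r:(r[1]==1+np.argmax(r[2][1:,4])) if r[0]>1 else m)(cv2.connectedComponentsWithStats(m.astype(np.uint8),connectivity=4))
    rect(big(reg&(z>.105)&(z<.15)),"handle")
    rect(big(reg&(z>.085)&(z<.102)&(f.sum(-1)>250)),"covertop")
    tr=(x>.38)&(x<.6)&(y>.2)&(y<.5)
    rect(big(tr&(z>.011)&(z<.022)),"trayrim")
    rect(big(tr&(z>-.003)&(z<.022)&(abs(f.max(-1)-f.min(-1))<22)),"traycolour")
    for l,(u,v) in dict(tape=(202,212),bottle=(198,171),mat=(265,205),box=(390,219),screen=(330,98),cdev=(350,170),trayc=(137,183),greydev=(245,150),chair=(165,250)).items():
        if n=="top": print(l,p[v,u].round(3))
top=np.load("top0.npy")
print("max z nearby", [(yy,np.round(np.nanmax(np.where((top[...,0]>.4)&(top[...,0]<.75)&(abs(top[...,1]-yy)<.05),top[...,2],np.nan)),3)) for yy in np.arange(-.3,.5,.1)])
```

```text
top
handle 121 c [ 453.7 -185. ] s [11.6 60.9] a 88.0 z [122.6 126.3 129.4] med [ 452.1 -184.6]
covertop 1157 c [ 454.2 -185.3] s [115.1  85.4] a 87.4 z [92.8 96.3 99.3] med [ 453.8 -176.1]
trayrim 255 c [535.7 364.7] s [137.3 106.3] a 87.9 z [12.6 15.8 19.1] med [537.7 365.7]
traycolour 1701 c [538.  368.1] s [144.  109.1] a 88.1 z [ 1.1  5.2 16.8] med [536.7 367.4]
tape [0.449 0.175 0.   ]
bottle [0.562 0.179 0.057]
mat [ 0.468 -0.011  0.002]
box [ 0.423 -0.369  0.018]
screen [ 0.743 -0.184  0.137]
cdev [ 0.556 -0.243  0.084]
trayc [0.536 0.366 0.008]
greydev [0.606 0.044 0.128]
chair [0.342 0.266 0.067]
side
handle 161 c [ 454.3 -185.7] s [13.8 62.2] a 88.7 z [110.8 124.7 127.2] med [ 452.5 -188.3]
covertop 1020 c [ 454.4 -184.8] s [118.7  85.1] a 87.3 z [90.1 95.3 97. ] med [ 455.4 -209. ]
trayrim 119 c [535.1 364.1] s [139.9 105.5] a 87.8 z [11.5 14.3 17.6] med [543.5 360. ]
traycolour 642 c [535.5 364. ] s [141.2 104.7] a 88.0 z [ 1.2  4.4 15.3] med [535.6 366.1]
max z nearby [(np.float64(-0.3), np.float64(0.145)), (np.float64(-0.19999999999999998), np.float64(0.146)), (np.float64(-0.09999999999999998), np.float64(0.147)), (np.float64(5.551115123125783e-17), np.float64(0.145)), (np.float64(0.10000000000000003), np.float64(0.146)), (np.float64(0.2), np.float64(0.085)), (np.float64(0.3000000000000001), np.float64(0.082)), (np.float64(0.4000000000000001), np.float64(0.033))]
```

Run:
```python
from h import *
p=np.load("top0.npy");f=np.load("top0f.npy")
cv2.imwrite("pics/crop.png",cv2.resize(f[150:240,180:360],None,fx=4,fy=4,interpolation=cv2.INTER_NEAREST))
x,y,z=np.moveaxis(p,-1,0)
hsv=cv2.cvtColor(f,cv2.COLOR_BGR2HSV)
reg=(x>.36)&(x<.525)&(y>-.11)&(y<.13)&(abs(z)<.02)
wood=(hsv[...,0]>5)&(hsv[...,0]<25)&(hsv[...,1]>30)&(hsv[...,2]>140)
m=reg&~wood
n,l,s,c=cv2.connectedComponentsWithStats(m.astype(np.uint8))
for i in np.argsort(-s[1:,4])[:3]+1:
    q=p[l==i];print(s[i],[np.round(k,1) for k in cv2.minAreaRect((q[:,:2]*1000).astype(np.float32))])
r=lambda a,b,c,d:(x>a)&(x<b)&(y>c)&(y<d)
# obstacles: front edge of tall stuff (z>.03) by y
for yy in np.arange(-.3,.3,.05):
    m=(abs(y-yy)<.01)&(z>.03)&(x>.5); print(round(yy,2),np.nanmin(x[m]).round(3) if m.any() else None,end="; ")
q=p[r(.40,.50,.13,.23)&(z>.008)];print("\ntape",[np.round(k,1) for k in cv2.minAreaRect((q[:,:2]*1000).astype(np.float32))])
```

```text
[ 242  186   58   38 1587] [array([471.2, -28.2]), array([101.7, 167.7]), np.float64(4.2)]
[217 233  83  10 216] [array([375.4,   9.8]), array([ 24.1, 237.9]), np.float64(1.4)]
[248 187   1   1   1] [array([521.6,  39. ]), array([0., 0.]), np.float64(0.0)]
-0.3 0.521; -0.25 0.521; -0.2 0.522; -0.15 0.522; -0.1 0.521; -0.05 0.521; -0.0 0.53; 0.05 0.54; 0.1 0.54; 0.15 0.724; 0.2 0.553; 0.25 0.715; 
tape [array([446.7, 171.4]), array([49.4, 48.8]), np.float64(0.1)]
```

View pics/crop.png

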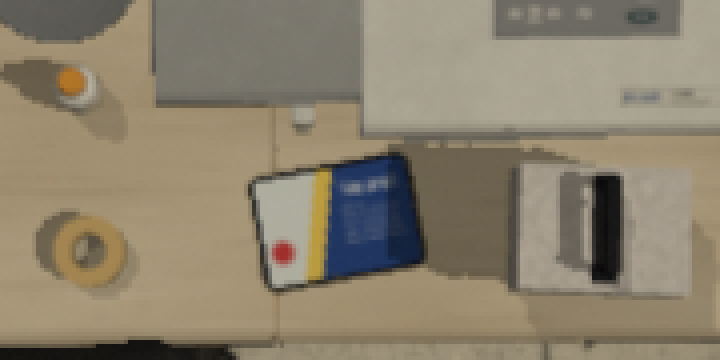

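Call:
drive_tool(slide=[[0, 0, 0], [0, 0, 0], [0, 0, 0], [0.65, 0.63, 0], [0.65, 0.63, 0], [0.65, 0.63, 0], [0.65, 0.63, 0], [0.65, 0.63, 0], [0.65, 0.63, 0], [0.65, 0.63, 0], [0.65, 0.63, 0], [0.65, 0.63, 0], [0, 0, 0]], dr=[[0, 0, -0.68], [0, 0, -0.68], [0, 0, -0.68], [0, 0, 0], [0, 0, 0], [0, 0, 0], [0, 0, 0], [0, 0, 0], [0, 0, 0], [0, 0, 0], [0, 0, 0], [0, 0, 0], [0, 0, 0]], grip=[80, 80, 80, 80, 80, 80, 80, 80, 80, 80, 80, 80, 80])

```text
time_s: 1.72
eef_pos: [0.503, 0.2962, 0.226]
tcp_rot: [3.14, -0.076, -0.001]
contact_force: [0.4, -0.7, -0.2]
finger_gap: 0.0797
finger_force: 0.0
```

The crop shows the mat, about 98 x 67 mm and turned about 11°, with crop corners near (248,183), (408,152), (426,262) and (272,290). The device's front edge lies just behind it at about x 0.52. I'll put the cover at about (0.457, 0.025), clear of the tape at (0.447, 0.171).

Call:
drive_tool(slide=[[-0.04, 0.73, 0], [-0.04, 0.73, 0], [-0.04, 0.73, 0], [-0.04, 0.73, 0], [-0.04, 0.73, 0], [-0.04, 0.73, 0], [-0.04, 0.73, 0], [-0.04, 0.73, 0], [-0.04, 0.73, 0], [-0.04, 0.73, 0], [-0.03, 0.76, 0], [0, 0, 0], [0, 0, 0], [0, 0, 0]], dr=[[0, 0, 0], [0, 0, 0], [0, 0, 0], [0, 0, 0], [0, 0, 0], [0, 0, 0], [0, 0, 0], [0, 0, 0], [0, 0, 0], [0, 0, 0], [0, 0, 0], [0, 0, 0], [0, 0, 0], [0, 0, 0]], grip=[80, 80, 80, 80, 80, 80, 80, 80, 80, 80, 60, 50, 50, 50])

```text
time_s: 3.48
eef_pos: [0.4546, -0.1819, 0.2266]
tcp_rot: [-3.141, 0.067, -0.0]
contact_force: [0.4, 0.4, -0.3]
finger_gap: 0.0512
finger_force: 0.0
```

Run:
```python
from h import *
st=robot.state(); s=vision.snapshot("wrist"); p=cloud(s,st)
cv2.imwrite("pics/w1.png",s["frame"]); x,y,z=np.moveaxis(p,-1,0)
print(st["eef_pos"],st["tcp_rot"],s["hand_eye"].round(3))
f=s["frame"].astype(int)
for l,m in dict(handle=(z>.11)&(z<.135),top=(z>.088)&(z<.104)).items():
    m=m&(x>.36)&(x<.519)&(y>-.3)&(y<-.1); q=p[m]
    print(l,len(q),[np.round(k,1) for k in cv2.minAreaRect((q[:,:2]*1000).astype(np.float32))] if len(q) else 0, np.percentile(q[:,2],[5,50,95]) if len(q) else 0)
```

```text
[ 0.45456873 -0.18193682  0.22655341] [-3.14074174e+00  6.67063617e-02 -1.13855451e-04] [[-0.    -0.954 -0.298  0.08 ]
 [ 1.    -0.     0.     0.   ]
 [-0.    -0.298  0.954 -0.157]
 [ 0.     0.     0.     1.   ]]
handle 918 [array([ 454.2, -184.6]), array([12. , 62.9]), np.float64(87.3)] [0.12239424 0.12536343 0.12660624]
top 8620 [array([ 453.2, -184.5]), array([115.3,  85.8]), np.float64(87.2)] [0.09407237 0.09526533 0.09654494]
```

View pics/w1.png

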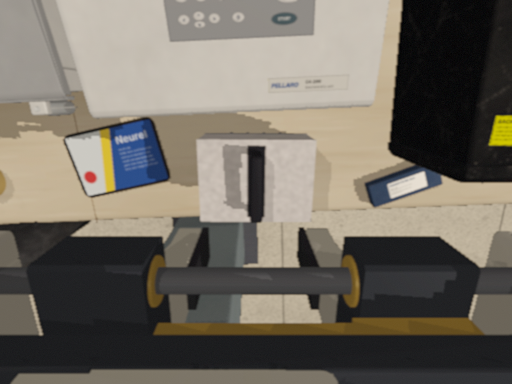

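The wrist view shows the handle bar at about (256,183) on the white cover, midway between the fingers. The measured sizes and heights match those given.

Call:
drive_tool(slide=[[0, 0.05, 0.4], [0, 0, 0.5], [0, 0, 0.5], [0, 0, 0.4], [0, 0, 0.24], [0, 0, 0], [0, 0, 0], [0, 0, 0], [0, 0, 0], [0, 0, 0], [0, 0, 0], [0, 0, 0]], dr=[[0, 0, 0], [0, 0, 0], [0, 0, 0], [0, 0, 0], [0, 0, 0], [0, 0, 0], [0, 0, 0], [0, 0, 0], [0, 0, 0], [0, 0, 0], [0, 0, 0], [0, 0, 0]], grip=[50, 50, 50, 50, 50, 50, 50, 0, 0, 0, 0, 0], grip_force=20)

```text
time_s: 5.03
eef_pos: [0.4543, -0.1859, 0.1043]
tcp_rot: [-3.141, 0.069, -0.0]
contact_force: [-1.2, 0.6, 0.2]
finger_gap: 0.0116
finger_force: 20.0
```

Call:
drive_tool(slide=[[0, 0, -0.05], [0, 0, -0.1], [0, 0, -0.15], [0, 0, -0.2], [0, 0, -0.2], [0, 0, -0.2], [0, 0, -0.2], [0, 0, -0.1], [0, 0, 0], [0, 0, 0]], dr=[[0, 0, 0], [0, 0, 0], [0, 0, 0], [0, 0, 0], [0, 0, 0], [0, 0, 0], [0, 0, 0], [0, 0, 0], [0, 0, 0], [0, 0, 0]], grip=[0, 0, 0, 0, 0, 0, 0, 0, 0, 0])

```text
time_s: 6.28
eef_pos: [0.4539, -0.1858, 0.1757]
tcp_rot: [-3.141, 0.069, 0.001]
contact_force: [-0.0, -0.0, -2.0]
finger_gap: 0.0117
finger_force: 20.0
```

Run:
```python
from h import *
s=vision.snapshot("side"); cv2.imwrite("pics/s2.png",cv2.resize(s["frame"][150:300,150:350],None,fx=3,fy=3))
```

```text
(no output)
```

View pics/s2.png

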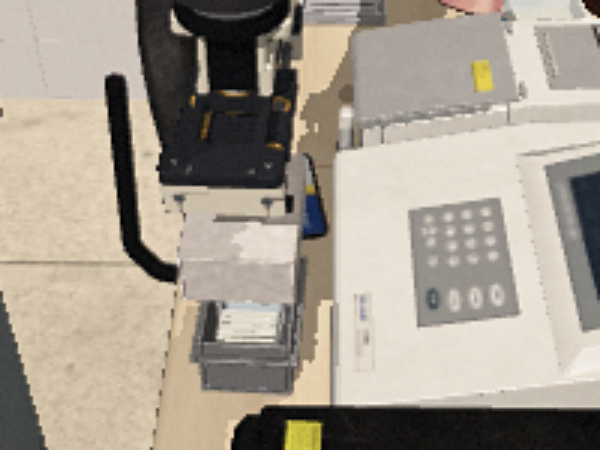

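The cover hangs level above the dish (crop, cover at about (240,250)); the rack and its slides stay in the dish at about (250,325). The wrist force matches the cover's weight. Next I carry it to the clear area.

Call:
drive_tool(slide=[[0, -0.2, 0], [-0.02, -0.4, 0], [-0.02, -0.5, 0], [-0.02, -0.5, 0], [-0.02, -0.5, 0], [-0.02, -0.5, 0], [0, -0.5, 0], [0, -0.3, 0], [0, -0.1, 0], [0, 0, 0], [0, 0, 0.2], [0, 0, 0.4], [0, 0, 0.4], [0, 0, 0.4], [0, 0, 0.2], [0, 0, 0.13], [0, 0, 0], [0, 0, 0]], dr=[[0, 0, 0], [0, 0, 0], [0, 0, 0], [0, 0, 0], [0, 0, 0], [0, 0, 0], [0, 0, 0], [0, 0, 0], [0, 0, 0], [0, 0, 0], [0, 0, 0], [0, 0, 0], [0, 0, 0], [0, 0, 0], [0, 0, 0], [0, 0, 0], [0, 0, 0], [0, 0, 0]], grip=[0, 0, 0, 0, 0, 0, 0, 0, 0, 0, 0, 0, 0, 0, 0, 0, 0, 0])

```text
time_s: 8.57
eef_pos: [0.458, 0.0243, 0.073]
tcp_rot: [-3.14, 0.069, -0.002]
contact_force: [0.3, -0.0, -2.2]
finger_gap: 0.0112
finger_force: 20.0
```

Call:
drive_tool(slide=[[0, 0, 0.05], [0, 0, 0.05], [0, 0, 0.03], [0, 0, 0]], dr=[[0, 0, 0], [0, 0, 0], [0, 0, 0], [0, 0, 0]], grip=[0, 0, 0, 0])

```text
time_s: 9.07
eef_pos: [0.4573, 0.0241, 0.0644]
tcp_rot: [3.141, -0.069, -0.001]
contact_force: [-0.2, 0.5, -1.6]
finger_gap: 0.0119
finger_force: 20.0
```

Call:
drive_tool(slide=[[0, 0, 0.03], [0, 0, 0.03], [0, 0, 0.02], [0, 0, 0]], dr=[[0, 0, 0], [0, 0, 0], [0, 0, 0], [0, 0, 0]], grip=[0, 0, 0, 0])

```text
time_s: 9.57
eef_pos: [0.4574, 0.0241, 0.0596]
tcp_rot: [3.141, -0.069, -0.0]
contact_force: [-0.7, 0.0, -2.2]
finger_gap: 0.0117
finger_force: 20.0
```

Call:
drive_tool(slide=[[0, 0, 0.015], [0, 0, 0]], dr=[[0, 0, 0], [0, 0, 0]], grip=[0, 0])

```text
time_s: 9.82
eef_pos: [0.4575, 0.0242, 0.0589]
tcp_rot: [3.141, -0.069, 0.0]
contact_force: [0.3, -0.2, -1.5]
finger_gap: 0.0113
finger_force: 20.0
```

Call:
drive_tool(slide=[[0, 0, 0.02], [0, 0, 0]], dr=[[0, 0, 0], [0, 0, 0]], grip=[0, 0])

```text
time_s: 10.07
eef_pos: [0.4576, 0.0242, 0.0587]
tcp_rot: [3.141, -0.068, 0.001]
contact_force: [-5.7, 0.4, 14.9]
finger_gap: 0.0118
finger_force: 20.0
```

Call:
drive_tool(slide=[[0, 0, 0.015], [0, 0, 0]], dr=[[0, 0, 0], [0, 0, 0]], grip=[0, 0])

```text
time_s: 10.32
eef_pos: [0.4577, 0.0242, 0.0586]
tcp_rot: [3.141, -0.067, 0.001]
contact_force: [-10.1, 0.5, 24.5]
finger_gap: 0.012
finger_force: 20.0
```

Call:
drive_tool(slide=[[0, 0, -0.03], [0, 0, 0], [0, 0, 0], [0, 0, 0], [0, 0, 0], [0, 0, 0], [0, 0, 0]], dr=[[0, 0, 0], [0, 0, 0], [0, 0, 0], [0, 0, 0], [0, 0, 0], [0, 0, 0], [0, 0, 0]], grip=[0, 0, 15, 25, 50, 50, 50])

```text
time_s: 11.2
eef_pos: [0.4574, 0.0242, 0.0585]
tcp_rot: [3.141, -0.069, -0.0]
contact_force: [-0.0, -0.0, -0.5]
finger_gap: 0.0477
finger_force: 0.0
```

Call:
drive_tool(slide=[[0, 0, -0.2], [0, 0, -0.4], [0, 0, -0.7], [0, 0, -0.8], [0, 0.4, -0.4], [0, 0.7, 0], [0, 0.8, 0], [0, 0.8, 0], [0, 0.6, 0], [0, 0.2, 0], [0, 0, 0], [0, 0, 0], [0, 0, 0]], dr=[[0, 0, 0], [0, 0, 0], [0, 0, 0], [0, 0, 0], [0, 0, 0], [0, 0, 0], [0, 0, 0], [0, 0, 0], [0, 0, 0], [0, 0, 0], [0, 0, 0], [0, 0, 0], [0, 0, 0]], grip=[50, 50, 50, 50, 50, 50, 50, 50, 50, 50, 50, 50, 50])

```text
time_s: 12.82
eef_pos: [0.4484, -0.1848, 0.2088]
tcp_rot: [-3.141, 0.067, -0.0]
contact_force: [0.3, -0.8, 0.2]
finger_gap: 0.0497
finger_force: 0.0
```

Run:
```python
from h import *
st=robot.state(); s=vision.snapshot("wrist"); p=cloud(s,st)
cv2.imwrite("pics/w3.png",s["frame"]); x,y,z=np.moveaxis(p,-1,0)
print(st["eef_pos"],st["tcp_rot"])
mr=lambda q:[np.round(k,1) for k in cv2.minAreaRect((q[:,:2]*1000).astype(np.float32))]+[np.percentile(q[:,2],[5,50,95]).round(4)]
m=(x>.36)&(x<.519)&(y>-.3)&(y<-.1)
for l,a,b in(("rackhandle",.074,.098),("rim",.052,.064),("ledge",.040,.051)):
    q=p[m&(z>a)&(z<b)]; print(l,len(q),mr(q) if len(q)>3 else 0)
s=vision.snapshot("top");p=cloud(s);x,y,z=np.moveaxis(p,-1,0);m=(x>.38)&(x<.518)&(y>-.06)&(y<.12)
for l,a,b in(("chandle",.072,.095),("ctop",.04,.06)):
    q=p[m&(z>a)&(z<b)]; print(l,len(q),mr(q) if len(q)>3 else 0)
q=p[m&(z>.04)&(z<.06)]; A=np.c_[q[:,:2],np.ones(len(q))]
print("tilt deg",np.degrees(np.linalg.lstsq(A,q[:,2],rcond=None)[0][:2]))
```

```text
[ 0.44840143 -0.18483107  0.20875126] [-3.14080888e+00  6.67787544e-02 -4.27474062e-04]
rackhandle 637 [array([ 453.6, -184.6]), array([ 9.9, 56.1]), np.float64(87.3), array([0.0865, 0.089 , 0.0902])]
rim 1551 [array([ 453.5, -184.6]), array([104.2,  74. ]), np.float64(87.2), array([0.0525, 0.0586, 0.0601])]
ledge 2661 [array([ 453.5, -184.6]), array([116.1,  85.9]), np.float64(87.3), array([0.042 , 0.0471, 0.0506])]
chandle 0 0
ctop 0 0
tilt deg [0. 0.]
```

View pics/w3.png

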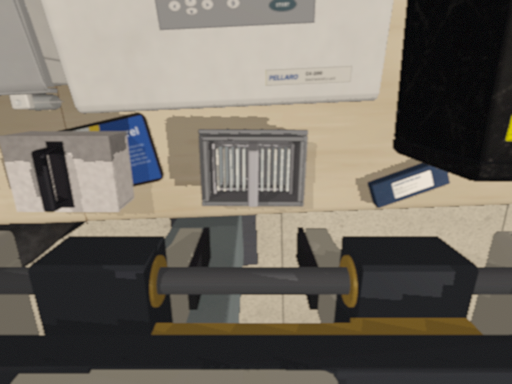

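The wrist view shows the cover standing on bench and mat with its handle up, at about (70,172). The rack is now open in the dish, with its handle bar at about (253,178). The bar measures 10 x 56 mm with its top at about 0.090 m, as it should be.

Call:
drive_tool(slide=[[0.09, 0, 0.3], [0, 0, 0.5], [0, 0, 0.5], [0, 0, 0.5], [0, 0, 0.35], [0, 0, 0.18], [0, 0, 0], [0, 0, 0], [0, 0, 0], [0, 0, 0], [0, 0, 0], [0, 0, 0], [0, 0, 0]], dr=[[0, 0, 0], [0, 0, 0], [0, 0, 0], [0, 0, 0], [0, 0, 0], [0, 0, 0], [0, 0, 0], [0, 0, 0], [0, 0, 0], [0, 0, 0], [0, 0, 0], [0, 0, 0], [0, 0, 0]], grip=[50, 50, 50, 50, 50, 50, 50, 50, 0, 0, 0, 0, 0])

```text
time_s: 14.55
eef_pos: [0.4536, -0.1858, 0.0687]
tcp_rot: [-3.141, 0.069, 0.0]
contact_force: [-0.0, 0.6, -1.1]
finger_gap: 0.0098
finger_force: 20.0
```

Call:
drive_tool(slide=[[0, 0, -0.05], [0, 0, -0.1], [0, 0, -0.15], [0, 0, -0.2], [0, 0, -0.2], [0, 0, -0.2], [0, 0, -0.2], [0, 0, -0.2], [0, 0, -0.3], [0, 0, -0.4], [0, 0, -0.4], [0, 0, -0.2], [0, 0, -0.1], [0, 0, 0], [0, 0, 0]], dr=[[0, 0, 0], [0, 0, 0], [0, 0, 0], [0, 0, 0], [0, 0, 0], [0, 0, 0], [0, 0, 0], [0, 0, 0], [0, 0, 0], [0, 0, 0], [0, 0, 0], [0, 0, 0], [0, 0, 0], [0, 0, 0], [0, 0, 0]], grip=[0, 0, 0, 0, 0, 0, 0, 0, 0, 0, 0, 0, 0, 0, 0])

```text
time_s: 16.42
eef_pos: [0.4532, -0.1858, 0.2299]
tcp_rot: [-3.141, 0.069, 0.002]
contact_force: [0.5, 0.6, -2.3]
finger_gap: 0.0093
finger_force: 20.0
```

Run:
```python
from h import *
s=vision.snapshot("side"); cv2.imwrite("pics/s4.png",cv2.resize(s["frame"][130:300,150:350],None,fx=3,fy=3))
```

```text
(no output)
```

View pics/s4.png

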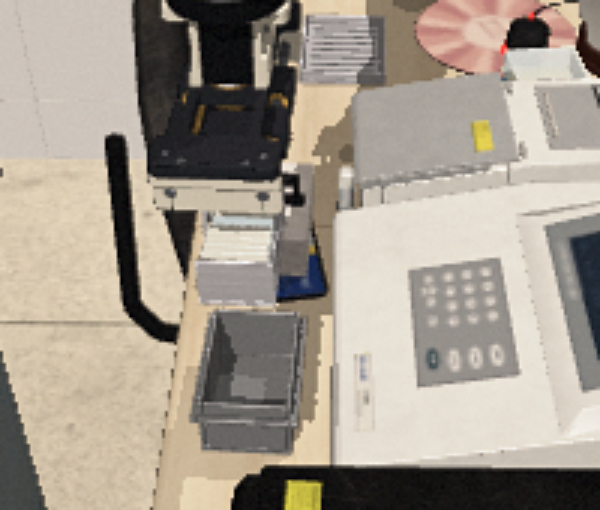

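The rack hangs upright with its slides (crop, about (240,260)), and the dish stands empty at about (250,380). The underside is at about 0.165 m, well above the cover's handle. Now I carry it to the tray.

Call:
drive_tool(slide=[[-0.02, -0.2, 0], [-0.02, -0.4, 0], [-0.02, -0.5, 0], [-0.02, -0.5, 0], [-0.02, -0.5, 0], [-0.02, -0.5, 0], [-0.02, -0.5, 0], [-0.02, -0.5, 0], [-0.02, -0.5, 0], [-0.02, -0.5, 0], [-0.02, -0.5, 0], [-0.02, -0.5, 0], [-0.02, -0.5, 0], [-0.02, -0.5, 0], [-0.02, -0.5, 0], [-0.02, -0.3, 0], [0, -0.2, 0]], dr=[[0, 0, 0], [0, 0, 0], [0, 0, 0], [0, 0, 0], [0, 0, 0], [0, 0, 0], [0, 0, 0], [0, 0, 0], [0, 0, 0], [0, 0, 0], [0, 0, 0], [0, 0, 0], [0, 0, 0], [0, 0, 0], [0, 0, 0], [0, 0, 0], [0, 0, 0]], grip=[0, 0, 0, 0, 0, 0, 0, 0, 0, 0, 0, 0, 0, 0, 0, 0, 0])

```text
time_s: 18.6
eef_pos: [0.454, 0.2713, 0.2305]
tcp_rot: [3.14, -0.068, -0.001]
contact_force: [-0.4, -1.3, -2.0]
finger_gap: 0.0099
finger_force: 20.0
```

Call:
drive_tool(slide=[[0.2, -0.25, 0], [0.3, -0.4, 0], [0.3, -0.4, 0], [0.3, -0.35, 0], [0.2, -0.23, 0], [0, 0, 0], [0, 0, 0], [0, 0, 0]], dr=[[0, 0, 0], [0, 0, 0], [0, 0, 0], [0, 0, 0], [0, 0, 0], [0, 0, 0], [0, 0, 0], [0, 0, 0]], grip=[0, 0, 0, 0, 0, 0, 0, 0])

```text
time_s: 19.6
eef_pos: [0.5366, 0.3644, 0.231]
tcp_rot: [-3.141, 0.069, -0.0]
contact_force: [0.3, -0.1, -2.1]
finger_gap: 0.0099
finger_force: 20.0
```

Call:
drive_tool(slide=[[0, 0, 0.2], [0, 0, 0.4], [0, 0, 0.4], [0, 0, 0.4], [0, 0, 0.4], [0, 0, 0.3], [0, 0, 0.2], [0, 0, 0.15], [0, 0, 0.08], [0, 0, 0], [0, 0, 0]], dr=[[0, 0, 0], [0, 0, 0], [0, 0, 0], [0, 0, 0], [0, 0, 0], [0, 0, 0], [0, 0, 0], [0, 0, 0], [0, 0, 0], [0, 0, 0], [0, 0, 0]], grip=[0, 0, 0, 0, 0, 0, 0, 0, 0, 0, 0])

```text
time_s: 20.98
eef_pos: [0.5369, 0.3651, 0.0796]
tcp_rot: [-3.14, 0.069, -0.001]
contact_force: [-0.3, -0.2, -2.5]
finger_gap: 0.0097
finger_force: 20.0
```

Call:
drive_tool(slide=[[0, 0, 0.03], [0, 0, 0.03], [0, 0, 0.02], [0, 0, 0]], dr=[[0, 0, 0], [0, 0, 0], [0, 0, 0], [0, 0, 0]], grip=[0, 0, 0, 0])

```text
time_s: 21.48
eef_pos: [0.5366, 0.3648, 0.074]
tcp_rot: [3.141, -0.069, -0.0]
contact_force: [-0.6, 0.3, -1.4]
finger_gap: 0.0095
finger_force: 20.0
```

Call:
drive_tool(slide=[[0, 0, 0.03], [0, 0, 0.02], [0, 0, 0.02], [0, 0, 0]], dr=[[0, 0, 0], [0, 0, 0], [0, 0, 0], [0, 0, 0]], grip=[0, 0, 0, 0])

```text
time_s: 21.98
eef_pos: [0.5366, 0.3648, 0.0698]
tcp_rot: [3.141, -0.069, -0.0]
contact_force: [-0.3, -0.0, -1.9]
finger_gap: 0.0097
finger_force: 20.0
```

Call:
drive_tool(slide=[[0, 0, 0.02], [0, 0, 0]], dr=[[0, 0, 0], [0, 0, 0]], grip=[0, 0])

```text
time_s: 22.22
eef_pos: [0.5367, 0.3649, 0.0688]
tcp_rot: [-3.141, 0.069, -0.0]
contact_force: [-0.3, 0.5, -2.0]
finger_gap: 0.0097
finger_force: 20.0
```

Call:
drive_tool(slide=[[0, 0, 0.015], [0, 0, 0]], dr=[[0, 0, 0], [0, 0, 0]], grip=[0, 0])

```text
time_s: 22.48
eef_pos: [0.5369, 0.3654, 0.0685]
tcp_rot: [-3.14, 0.068, -0.001]
contact_force: [-1.1, 1.7, 3.1]
finger_gap: 0.0096
finger_force: 20.0
```

Call:
drive_tool(slide=[[0, 0, 0.01], [0, 0, 0]], dr=[[0, 0, 0], [0, 0, 0]], grip=[0, 0])

```text
time_s: 22.72
eef_pos: [0.537, 0.3656, 0.0684]
tcp_rot: [-3.139, 0.068, -0.002]
contact_force: [-3.0, 2.1, 6.5]
finger_gap: 0.0097
finger_force: 20.0
```

Call:
drive_tool(slide=[[0, 0, 0], [0, 0, 0], [0, 0, 0], [0, 0, 0], [0, 0, 0], [0, 0, 0], [0, 0, -0.2], [0, 0, -0.4], [0, 0, -0.7], [0, 0, -0.8], [0, 0, -0.6], [-0.2, -0.4, 0], [-0.4, -0.7, 0], [-0.4, -0.7, 0], [-0.4, -0.7, 0], [-0.4, -0.7, 0], [-0.4, -0.5, 0], [-0.2, -0.3, 0], [0, 0, 0], [0, 0, 0]], dr=[[0, 0, 0], [0, 0, 0], [0, 0, 0], [0, 0, 0], [0, 0, 0], [0, 0, 0], [0, 0, 0], [0, 0, 0], [0, 0, 0], [0, 0, 0], [0, 0, 0], [0, 0, 0], [0, 0, 0], [0, 0, 0], [0, 0, 0], [0, 0, 0], [0, 0, 0], [0, 0, 0], [0, 0, 0], [0, 0, 0]], grip=[12, 20, 50, 50, 50, 50, 50, 50, 50, 50, 50, 50, 50, 50, 50, 50, 50, 50, 50, 50])

```text
time_s: 25.22
eef_pos: [0.4038, 0.6103, 0.2297]
tcp_rot: [-3.141, 0.069, -0.0]
contact_force: [-0.4, -1.0, 0.2]
finger_gap: 0.0504
finger_force: 0.0
```

Run:
```python
from h import *
p0=np.load("top0.npy")
mr=lambda q:[np.round(k,1) for k in cv2.minAreaRect((q[:,:2]*1000).astype(np.float32))]+[np.percentile(q[:,2],[5,50,95]).round(4)] if len(q)>4 else len(q)
s=vision.snapshot("top");p=cloud(s);cv2.imwrite("pics/t5.png",s["frame"])
s2=vision.snapshot("side");pv=cloud(s2)
B=dict(chandle=(.38,.518,-.06,.12,.07,.095),ctop=(.38,.518,-.06,.12,.04,.06),rackh=(.46,.62,.29,.45,.08,.1),slides=(.46,.62,.29,.45,.035,.065),trayrim=(.46,.62,.27,.45,.01,.02),dish=(.38,.515,-.3,-.1,.035,.07),tape=(.4,.5,.13,.23,.008,.03),bottle=(.53,.62,.15,.21,.03,.07),box=(.39,.46,-.42,-.31,.01,.03))
for l,(a,b,c,d,e,g) in B.items():
  for n,P in(("now",p),("side",pv),("was",p0)):
    x,y,z=np.moveaxis(P,-1,0); q=P[(x>a)&(x<b)&(y>c)&(y<d)&(z>e)&(z<g)]; print(l,n,mr(q))
    if l=="ctop" and len(q)>50: print(" tilt",np.degrees(np.linalg.lstsq(np.c_[q[:,:2],np.ones(len(q))],q[:,2],rcond=None)[0][:2]))
```

```text
chandle now [array([457.2,  24.3]), array([10.9, 60.4]), np.float64(89.4), array([0.0784, 0.0809, 0.0842])]
chandle side [array([458. ,  22.7]), array([13.4, 61.9]), np.float64(86.9), array([0.072 , 0.0792, 0.0817])]
chandle was 0
ctop now [array([457.3,  23.3]), array([115.2,  84.8]), np.float64(87.4), array([0.0477, 0.051 , 0.0544])]
 tilt [-0.25894016  0.19020878]
ctop side [array([457.7,  23.9]), array([119.1,  85.2]), np.float64(87.5), array([0.0442, 0.05  , 0.0525])]
 tilt [0.03978649 1.19223747]
ctop was 0
rackh now [array([536.8, 363.6]), array([10.2, 55.5]), np.float64(88.6), array([0.0851, 0.0898, 0.094 ])]
rackh side [array([537.7, 365. ]), array([15.4, 51.1]), np.float64(85.8), array([0.0821, 0.088 , 0.0908])]
rackh was 0
slides now [array([536.9, 364.2]), array([89.8, 55.9]), np.float64(88.3), array([0.0365, 0.0466, 0.0547])]
slides side [array([538.6, 363.3]), array([91.9, 54.2]), np.float64(86.8), array([0.038 , 0.0495, 0.0541])]
slides was 0
trayrim now [array([535.6, 365. ]), array([137.5, 106.4]), np.float64(87.8), array([0.0106, 0.0156, 0.0189])]
trayrim side [arra
[... 689 characters left out ...]
np.float64(2.9), array([0.0095, 0.0172, 0.0205])]
tape was [array([446.7, 171.4]), array([49.4, 48.8]), np.float64(0.1), array([0.0141, 0.0191, 0.0221])]
bottle now [array([563.9, 180.1]), array([30.9, 31.1]), np.float64(84.0), array([0.0358, 0.0457, 0.0613])]
bottle side 0
bottle was [array([563.8, 179.7]), array([32.3, 30.5]), np.float64(26.1), array([0.0367, 0.0459, 0.0608])]
box now [array([ 431.8, -371.7]), array([57.1, 91.8]), np.float64(18.8), array([0.0141, 0.0178, 0.0213])]
box side [array([ 420.6, -375.5]), array([32.2, 90.2]), np.float64(18.8), array([0.0146, 0.0174, 0.0195])]
box was [array([ 432.7, -370.7]), array([59.4, 90.1]), np.float64(18.1), array([0.0144, 0.0181, 0.0223])]
```

View pics/t5.png

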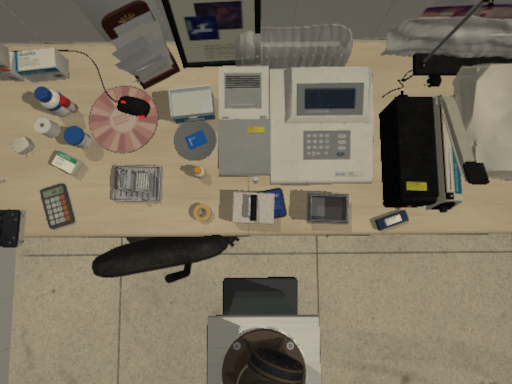

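The top view shows the cover upright at (254,206), the rack in the tray at (137,184) and the empty dish at (328,208). The tape, bottle and box are unmoved.

```bash
python3 -c "
from bench import robot
print(robot.hand_in())"
```

```text
the job is handed in; nothing more can be done
None
```

The job is handed in, 25 s into the 64 s limit: the cover stands handle up, one end on the mat (tilted about 1° at most), the rack stands upright in the drip tray, and the final views show the dish and the other things unmoved.

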